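# Sight two spots on a porcelain spot plate, then file the plate in the drawer

## Task

Slide the x-y carrier so that the centre of the blue spot on the white plate stands right under the red tip of the fixed pointer and hold it still there for a second, then do the same with the red spot. The plate stays lying on the carrier for both readings; afterwards lay it flat, spots up, in the open drawer and push the drawer fully shut. Leave the glassware and other things on the bench undisturbed.

Things in the scene. Friction and masses are not known exactly. Their poses are not given: they have to be found in the camera images.
- stage: Fixed black base plate 430 x 230 x 16 mm of the x-y stage; origin: underside, below the carrier's centre when both slides read 0; x runs lengthwise from the knob end towards the pointer, which stands at x = 125, y = 0 mm. It hangs from a rod 200 mm above the table that reaches along y from a steel column (14 mm thick, 286 mm high) at x = 125, y = -165 mm, clear of the carrier's travel.
- pointer_tip (a point): Red conical tip of the fixed vertical steel pointer (8 mm thick), 75 mm above the table, 11 mm above the plate's upper face. Its rod rises to 214 mm with a green clamp 22 mm wide at the top; fixed to the stage.
- slide_x (a joint): Position in m of the lower slide, 0 to 0.20, growing along the stage's x (the carrier goes towards and under the pointer). About 1 N of friction, stays where left.
- slide_y (a joint): Position in m of the upper slide on the lower one, -0.065 to 0.065, growing along the stage's y. Stays where left.
- carrier_top (a point): Centre of the carrier's grey flat deck, 170 (x) x 140 (y) mm, upper face 48 mm above the table; the plate lies loose on it, held by friction. Axes as the stage.
- carrier_knob (a point): Grip point of the carrier's upright square black knob with orange top, 22 x 22 mm, sides along the carrier's axes, from the deck (48 mm above the table) up to 110 mm; this point lies on its axis at 83 mm, 140 mm from the deck's centre towards the stage's -x. The knob is one piece with the carrier: moving it moves both slides.
- plate: Loose white porcelain spot plate, 110 (x) x 56 (y) x 16 mm, about 0.2 kg; origin: centre of its underside. Five flush coloured spots 18 mm wide, each with a small white centre dot: blue (+36, +13), red (-36, -13), yellow (+36, -13), green (-36, +13) mm and black in the middle. Can be gripped across its 56 mm width.
- blue_spot (a point): Centre of the blue spot, on the plate's upper face.
- red_spot (a point): Centre of the red spot, on the plate's upper face.
- cabinet_front (a point): Fixed low white drawer unit 300 (x) x 220 (y) x 100 mm with one drawer, grey front; the unit's front faces its -x. This point: middle of the lower edge of its front face (where the shut drawer's front is). Drawer front: 15 mm thick, top edge at 87 mm; inside: begins 56 mm behind the handle point, 178 mm wide, 255 mm deep; floor 22 mm, walls' top 78 mm above the table.
- cabinet_drawer0_handle (a point): Middle of the drawer's steel bar handle (110 mm long along the cabinet's y, 10 mm thick), about 62 mm above the table, 35 mm out from the drawer front. Moves with the drawer along the cabinet's x, up to 214 mm out; shut, this point is 35 mm in front of cabinet_front.
- beaker: Clear beaker, 70 mm wide, 85 mm high; bystander, leave alone; origin on the middle of its underside.
- reagent: Clear glass bottle with blue cap, 64 mm wide, 120 mm high; bystander, leave alone; origin on the middle of its underside.
- amber: Amber bottle with black cap, 60 mm wide, 110 mm high; bystander, leave alone; origin on the middle of its underside.
- dish: Closed glass dish, 92 mm wide, 18 mm high; bystander, leave alone; origin on the middle of its underside.
- slidebox: Blue box for slides, 100 x 75 x 32 mm; bystander, leave alone; origin on the middle of its underside.
- flask: Small conical flask, 72 mm wide, 103 mm high; bystander, leave alone; origin on the middle of its underside.
- brush: Brush lying on the bench along its x; bystander, leave alone; origin on the middle of its underside.
Not all that is in view belongs to the job. Of the things like the plate, leave any that is pink or purple; of the rest the larger one is meant.

How it is judged:
By the outcome, as a careful person would: the job done as asked, in the order asked, and still so for the second after the job is handed in, with the robot touching nothing.
It also fails if it takes over 64 s, if anything falls off the work surface, if the arm or the gripper's body presses on something with over 40 N, if the wrist force passes 120 N, or if a joint passes its speed limit or range.

## Robot

A 6-joint arm with a two-finger parallel gripper is mounted at the origin on the work surface. World frame = base frame: x ahead of the robot, y to its left, z up, the work surface at z = 0. Lengths are in m, angles in rad, forces in N, time in s.
With the tool pointing down it reaches from about 0.25 to 0.725 m from the base axis. Payload 4 kg.
Tool frame: the origin (TCP) lies at the very end of the fingers, on their centre line; the grasp point (between the pads) lies 19 mm behind it; z points along the fingers, y is the line along which they close (so a half turn about z gives the same grasp; the last joint's range is limited). The gripper opens to 85 mm and grips with 20 to 120 N. Pads are 22 mm wide; open, the fingers measure 114 mm over their backs; the gripper's body (76 mm by 85 mm) begins 54 mm behind the grasp point. The pads swing forward as they close: fully open they stand 13 mm farther back than shut.
Start: joints at [-1.11, 0.241, 0.005, 1.335, 0, 1.571], TCP at [0.222, -0.448, 0.207] pointing down, gripper open.
Joint ranges: [-2.72, 2.72], [-1.05, 1.87], [-1.09, 1.28], [-1.99, 2.15], [-1.42, 1.44], [-3.14, 3.14]. Speed limits (rad/s): [2.79, 2.79, 3.14, 3.14, 3.14, 3.14].

## Interface

Orientations are given as a unit quaternion [x, y, z, w].
In Python, from workcell import * gives the robot as it stands. The module is installed in compiled form; this text tells all that it offers.
- The arm moves only by the tool send_rows, never from a script. Its argument "steps" is text: rows parted by semicolons, each of 7 numbers parted by spaces: the opening, from -1 (shut) to 1 (fully open), then the shift along the world's x, y, z in m, then the turn, a rotation vector about the world's x, y, z in rad. A call has exactly 5 rows; each row shifts and turns the commanded pose from where the row before left it; what a row does not reach is not made up. A row lasts 1/12 s, in which the tool goes at most 41.7 mm and 7.16 degrees, less where a joint would pass 70% of its speed; a pose out of reach is approached as far as the arm can. A call is refused whole if a number of a shift passes 0.0417 or a number of a turn 0.125, either way. A call with a gripper value outside its range is refused whole. The fingers move at their own pace and stop on an object; the grip force is fixed at half the most. Time passes only in rows, so rows that do not move let the fingers close, or fill a call up. It gives the time, the measured TCP pose, the force, the opening and the grip force at its end, in the units of the state.
- get_obs(): the state, without advancing time (a new reading comes with each control period).
- camera(name): name is "scene" or "top" or "wrist"; returns a dict with "frame" (420x560x3 uint8, red, green, blue), "range_z" (420x560 float32, m along the optical axis (not along the pixel's ray), 0 where there is no reading), "camera_matrix" (3x3 intrinsics, pixels), "extrinsics" (4x4, takes a point from world to camera coordinates); the wrist camera has in their place "T_tool_cam" (4x4, takes a point from camera to tool coordinates, whose origin is the TCP and whose axes are the flange's). Camera axes: x right, y down, z forward; pixel columns grow to the right and rows downward; lengths in m; the calibration is good to about 2 mm. A picture is of the moment at which its call begins: read the wrist's pose just before it.
- job_done(): hands the job in; it is judged then, once.
The state is a dict: "clock": time; "joint_pos": joint angles; "joint_vel": joint speeds; "tau": joint torques, N m; "eef_pos": TCP position; "tool_rot": TCP orientation; "ft_force": force on the tool from outside, world axes, zero at the start; "ft_torque": the same for the moment, N m; "grip_width": finger opening in m; "grasp_force": force on a finger pad.
Only numpy, scipy, OpenCV 4.12 (cv2) and the standard library are available. Lean on these libraries where they do the work, as an engineer would, in place of code of your own. Each camera call takes 0.05 s, during which the arm holds its last target. There are 200 camera calls.

## Working session

There is one attempt and no reset: what is moved stays moved. The work goes in short steps, Python scripts to look and compute and a tool call to move; the robot and the scene stay as the last step left them, time stands still between calls to the robot, and variables do not carry over. Pictures are saved under pics/ and viewed, at most 12 in all, crops included, and the job is handed in when it is done.

Besides the shell and the picture viewer there is one more tool, called after "Call:" in YAML: its name, and indented under it one key for each argument. send_rows: Moves the arm, as the interface text tells. Its arguments: {"type":"object","properties":{"steps":{"type":"string"}},"required":["steps"]}

```bash
mkdir -p pics
cat > h.py <<'E'
from workcell import *
import numpy as np, cv2
def snap(n,f):
    c=camera(n); cv2.imwrite(f'pics/{f}.png',c['frame'][:,:,::-1]); np.savez(f'pics/{f}.npz',**c); return c
def px(c,u,v,z=None):
    K=c['camera_matrix'];E=np.linalg.inv(c['extrinsics'])
    d=np.linalg.inv(K)@[u,v,1]
    o=E[:3,3]; r=E[:3,:3]@d
    if z is None: return o+r*c['range_z'][int(round(v)),int(round(u))]
    return o+r*(z-o[2])/r[2]
E
python3 - <<'E'
from h import *
a=snap('top','t0');b=snap('scene','s0')
for c in(a,b): print(np.round(np.linalg.inv(c['extrinsics']),3),c['camera_matrix'])
print(get_obs())
cv2.imwrite('pics/t0b.png',cv2.resize(a['frame'][:,:,::-1],(800,600),interpolation=cv2.INTER_CUBIC))
cv2.imwrite('pics/s0b.png',cv2.resize(b['frame'][:,:,::-1],(800,600),interpolation=cv2.INTER_CUBIC))
E
```

```text
[[-0.023 -0.998  0.057  0.418]
 [-0.999  0.022 -0.024  0.005]
 [ 0.022 -0.058 -0.998  1.55 ]
 [ 0.     0.     0.     1.   ]] [[475.92404416   0.         281.74036537]
 [  0.         475.92404416 207.70415413]
 [  0.           0.           1.        ]]
[[ 0.154  0.813 -0.562  1.235]
 [ 0.988 -0.118  0.099 -0.136]
 [ 0.014 -0.57  -0.821  1.124]
 [ 0.     0.     0.     1.   ]] [[393.68982866   0.         275.83565813]
 [  0.         393.68982866 211.87819705]
 [  0.           0.           1.        ]]
{'clock': 0.1, 'joint_pos': array([-1.10998448e+00,  2.41346069e-01,  3.85506073e-03,  1.33521068e+00,
        8.92313629e-06,  1.57079486e+00]), 'joint_vel': array([ 0.00093716, -0.00330356,  0.0034849 , -0.00120981,  0.00119833,
       -0.00231354]), 'tau': array([-2.81051980e-04, -3.73136294e+01,  2.53010577e+01,  1.08366806e-02,
       -7.18456999e-05, -1.86200282e-05]), 'eef_pos': array([ 0.22206503, -0.44729005,  0.20579634]), 'tool_rot': array([ 9.73573165e-01,  2.28373345e-01, -2.13222057e-04, -9.28524430e-04]), 'ft_force': array([-0.75985962, -0.71320233,  0.34245834]), 'ft_torque': array([0.00786299, 0.02590792, 0.00446385]), 'grasp_force': 0.0, 'grip_width': 0.08528946829990636}
```

View pics/t0b.png

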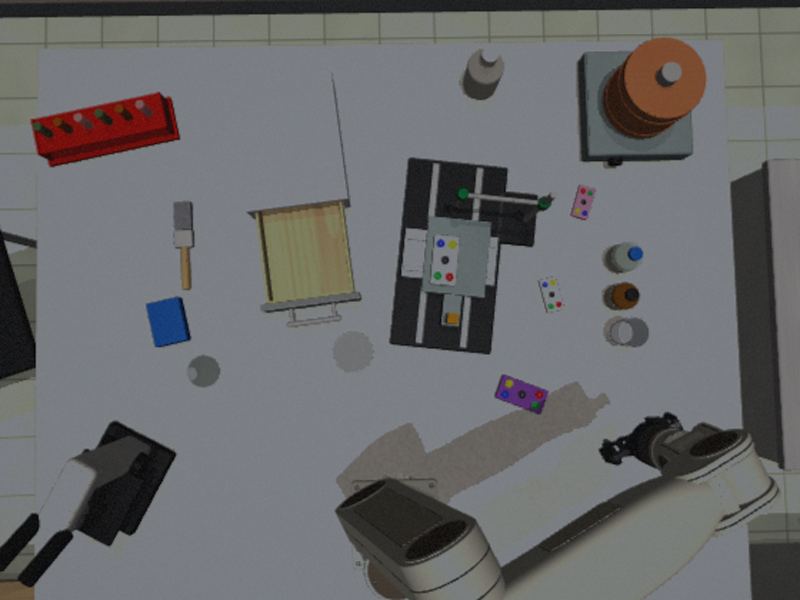

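View pics/s0b.png

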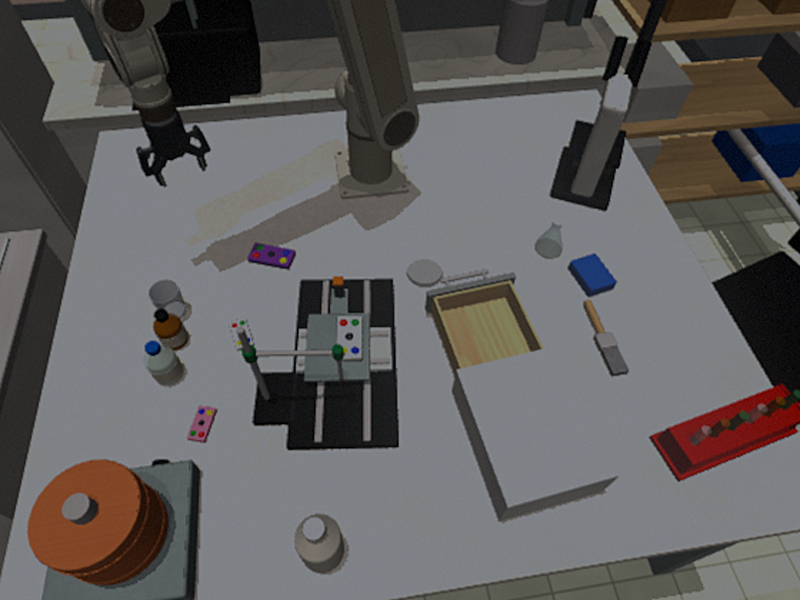

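The top view shows the stage in the middle (knob at 452,318; plate on the carrier near 445,259), the drawer open at left with its handle at (315,320), and the dish at (353,351). A smaller white plate at (551,294) and the pink and purple ones are decoys. I'll enlarge the work area next.

Run:
```python
import cv2
a=cv2.imread('pics/t0.png')[105:265,165:375]
a=cv2.convertScaleAbs(a,alpha=1.5)
cv2.imwrite('pics/t0c.png',cv2.resize(a,None,fx=3.75,fy=3.75,interpolation=cv2.INTER_CUBIC))
```

```text
(no output)
```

View pics/t0c.png

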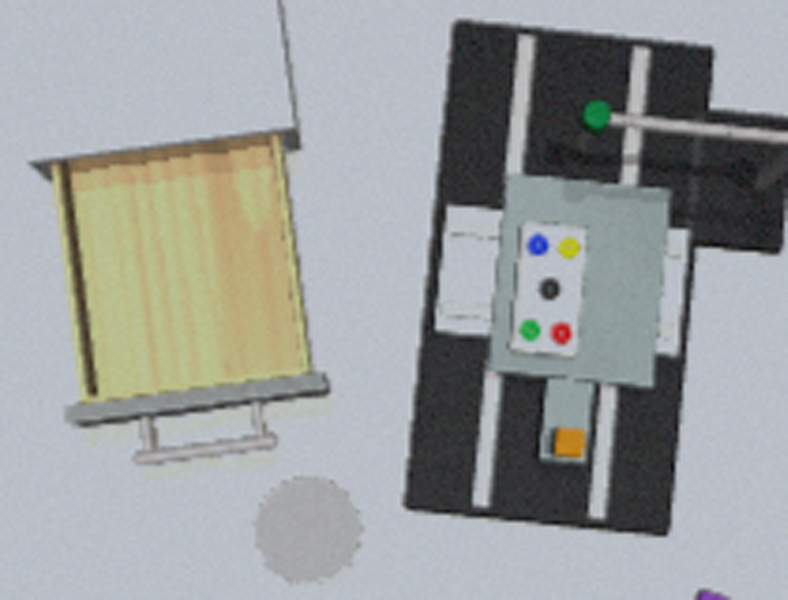

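The crop shows the blue spot at (538,245), red (561,333), knob top (569,442), clamp top (597,116), deck corners (508,174), (670,189), (653,387), (491,372), and handle ends (137,458), (275,440).

Run:
```python
from h import *
c=np.load('pics/t0.npz')
P=lambda x,y,z:px(c,(x+.5)/3.75-.5+165,(y+.5)/3.75-.5+105,z)
def show(n,pts,z):
    q=np.array([P(x,y,z) for x,y in pts]); print(n,np.round(q[:,:2],4).tolist(), 'mean',np.round(q.mean(0)[:2],4)); return q
def ang(a,b): d=b-a; return np.degrees(np.arctan2(d[1],d[0]))
b=show('base',[(457,20),(713,47),(667,534),(404,508)],.016)
print('yaw',ang(b[3],b[0]),ang(b[2],b[1]),'len',np.linalg.norm(b[0]-b[3]),np.linalg.norm(b[0]-b[1]))
d=show('deck',[(508,174),(670,189),(653,387),(491,372)],.048);print(ang(d[3],d[0]),ang(d[2],d[1]),np.linalg.norm(d[0]-d[3]),np.linalg.norm(d[0]-d[1]))
p=show('plate',[(521,222),(587,228),(578,355),(512,349)],.064);print(ang(p[3],p[0]),ang(p[2],p[1]),np.linalg.norm(p[0]-p[3]),np.linalg.norm(p[0]-p[1]))
s=show('spots BYkGR',[(538,245),(569,248),(550,289),(530,330),(561,333)],.064)
print(ang(s[3],s[0]),ang(s[4],s[1]))
show('knob',[(569,442)],.11);show('clamp',[(597,116)],.214)
h=show('handle',[(137,458),(275,440)],.067);print(ang(h[1],h[0])-90,np.linalg.norm(h[0]-h[1]))
show('dfront',[(66,413),(329,385)],.087)
show('drawer inner',[(62,162),(92,400),(275,135),(310,375)],.078)
show('dish',[(308,529)],.018)
show('cab front top',[(30,163),(298,137)],.1)
for x,y in[(569,442),(597,116),(550,270),(206,449),(580,280)]:
    print(np.round(px(c,(x+.5)/3.75-.5+165,(y+.5)/3.75-.5+105),4))
```

```text
base [[0.8255, -0.0545], [0.7978, -0.2778], [0.3746, -0.2246], [0.4022, 0.0009]] mean [ 0.6   -0.139]
yaw -7.46176670026616 -7.163428803624222 len 0.4269732606184981 0.22496812661787358
deck [[0.6836, -0.0935], [0.6681, -0.2313], [0.4997, -0.2117], [0.5153, -0.0749]] mean [ 0.5917 -0.1529]
-6.3107837461905465 -6.621674657775407 0.16932136803098202 0.13858859020770706
plate [[0.6399, -0.1024], [0.6338, -0.1578], [0.527, -0.1473], [0.5332, -0.0921]] mean [ 0.5835 -0.1249]
-5.495211407447168 -5.621210132453316 0.10725554418736637 0.05573208329610874
spots BYkGR [[0.6202, -0.1162], [0.6172, -0.1422], [0.5829, -0.1253], [0.5488, -0.1076], [0.5457, -0.1335]] mean [ 0.583  -0.1249]
-6.846103979910898 -6.905720997196217
knob [[0.4533, -0.1333]] mean [ 0.4533 -0.1333]
clamp [[0.6973, -0.1513]] mean [ 0.6973 -0.1513]
handle [[0.4491, 0.221], [0.4614, 0.1068]] mean [0.4553 0.1639]
6.16954722448331 0.11491301619740837
dfront [[0.4867, 0.2754], [0.505, 0.0604]] mean [0.4958 0.1679]
drawer inner [[0.6954, 0.2781], [0.4974, 0.2557], [0.7147, 0.1016], [0.5141, 0.0763]] mean [0.6054 0.1779]
dish [[0.3862, 0.0834]] mean [0.3862 0.0834]
cab front top [[0.6909, 0.3], [0.7083, 0.0813]] mean [0.6996 0.1907]
[ 0.4534 -0.1341  0.1025]
[ 0.6976 -0.1515  0.2128]
[ 0.5997 -0.1263  0.0574]
[0.4552 0.1637 0.0692]
[ 0.59   -0.1507  0.0639]
```

Call:
send_rows:
  steps: "1 0.021 0.028 0 0 0 -0.05;1 0.021 0.028 0 0 0 -0.05;1 0.021 0.028 0 0 0 -0.05;1 0.021 0.028 0 0 0 -0.05;1 0.021 0.028 0 0 0 -0.05"

```text
clock: 0.52
eef_pos: [0.3277, -0.3063, 0.2062]
tool_rot: [0.995, 0.104, -0.0, -0.0]
ft_force: [0.9, -0.4, 0.4]
grip_width: 0.0852
grasp_force: 0.0
```

```bash
cat >> h.py <<'E'
from scipy.spatial.transform import Rotation as R
def st():
    o=get_obs(); r=R.from_quat(o['tool_rot']).as_matrix()
    print('t',round(o['clock'],2),'tcp',np.round(o['eef_pos'],4),'xaxis yaw',round(float(np.degrees(np.arctan2(r[1,0],r[0,0]))),2),'z',np.round(r[:,2],3),'F',np.round(o['ft_force'],1),'grip',round(o['grip_width'],4),round(o['grasp_force'],1),'q',np.round(o['joint_pos'],2))
    return o
E
python3 -c "from h import *;st()"
```

```text
t 0.52 tcp [ 0.3277 -0.3063  0.2062] xaxis yaw 11.89 z [-0.001  0.001 -1.   ] F [ 0.9 -0.4  0.4] grip 0.0852 0.0 q [-0.75  0.14 -0.12  1.31  0.    2.18]
```

Call:
send_rows:
  steps: "1 0.005 0.007 0 0 0 0.1125;1 0.005 0.007 0 0 0 0.1125;1 0.005 0.007 0 0 0 0.1125;1 0.005 0.007 0 0 0 0.1125;1 0.005 0.007 0 0 0 0.1125"

```text
clock: 0.93
eef_pos: [0.3523, -0.2721, 0.2062]
tool_rot: [0.925, 0.38, -0.0, -0.0]
ft_force: [1.2, -0.3, 0.0]
grip_width: 0.0854
grasp_force: 0.0
```

Call:
send_rows:
  steps: "1 0.005 0.007 0 0 0 0.1125;1 0.005 0.007 0 0 0 0.1125;1 0.005 0.007 0 0 0 0.1125;1 0.005 0.007 0 0 0 0.1125;1 0.005 0.007 0 0 0 0.1125"

```text
clock: 1.35
eef_pos: [0.3772, -0.2373, 0.2062]
tool_rot: [0.783, 0.622, -0.0, -0.0]
ft_force: [0.4, -0.8, -0.2]
grip_width: 0.0857
grasp_force: 0.0
```

Call:
send_rows:
  steps: "1 0.005 0.007 0 0 0 0.1125;1 0.005 0.007 0 0 0 0.1125;1 0.005 0.007 0 0 0 0.1125;1 0.005 0.007 0 0 0 0.1125;1 0.005 0.007 0 0 0 0.1125"

```text
clock: 1.77
eef_pos: [0.4022, -0.2023, 0.2061]
tool_rot: [0.58, 0.815, -0.0, -0.001]
ft_force: [0.5, 0.4, 0.0]
grip_width: 0.0855
grasp_force: 0.0
```

Call:
send_rows:
  steps: "1 0.005 0.007 0 0 0 0.1125;1 0.005 0.007 0 0 0 0.1125;1 0.005 0.007 0 0 0 0.1125;1 0.005 0.007 0 0 0 0.1125;1 0.005 0.007 0 0 0 0.1125"

```text
clock: 2.18
eef_pos: [0.4272, -0.1673, 0.2062]
tool_rot: [0.331, 0.944, 0.0, -0.001]
ft_force: [0.7, 0.1, -0.1]
grip_width: 0.0852
grasp_force: 0.0
```

Call:
send_rows:
  steps: "1 0.005 0.007 0 0 0 0.1125;1 0.005 0.006 0 0 0 0.1125;1 0.005 0.006 0 0 0 0.1125;1 0.005 0.006 0 0 0 0.1125;1 0.005 0.006 0 0 0 0.1125"

```text
clock: 2.6
eef_pos: [0.4522, -0.1364, 0.2061]
tool_rot: [0.056, 0.998, 0.0, -0.001]
ft_force: [0.2, -0.3, -0.2]
grip_width: 0.0853
grasp_force: 0.0
```

Run:
```python
from h import *
st();c=snap('wrist','w1');print(np.round(c['T_tool_cam'],3),c['camera_matrix'])
t=snap('top','t1')
```

```text
t 2.6 tcp [ 0.4522 -0.1364  0.2061] xaxis yaw 173.54 z [-0.001  0.    -1.   ] F [ 0.2 -0.3 -0.2] grip 0.0853 0.0 q [-0.29  0.19 -0.06  1.32 -0.   -0.18]
[[ 0.    -0.963 -0.269  0.068]
 [ 1.     0.     0.001  0.   ]
 [-0.001 -0.269  0.963 -0.167]
 [ 0.     0.     0.     1.   ]] [[298.02069907   0.         283.12576261]
 [  0.         298.02069907 206.67166631]
 [  0.           0.           1.        ]]
```

View pics/w1.png

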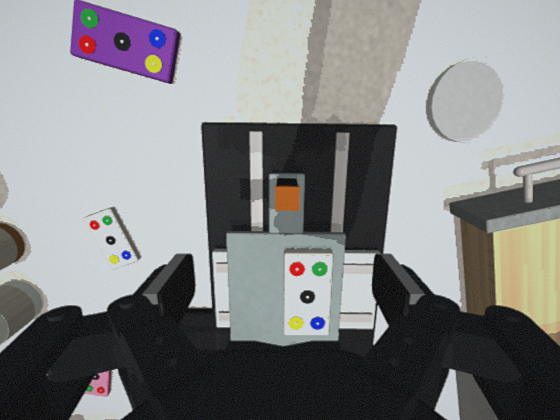

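Wrist view: knob top centre at (288,198), spots red (297,269), black (308,297), blue (318,323); the fingers are nearly centred over the knob line.

```bash
cat >> h.py <<'E'
def wpx(c,o,u,v,z):
    T=np.eye(4);T[:3,:3]=R.from_quat(o['tool_rot']).as_matrix();T[:3,3]=o['eef_pos'];T=T@c['T_tool_cam']
    r=T[:3,:3]@np.linalg.inv(c['camera_matrix'])@[u,v,1]; return T[:3,3]+r*(z-T[2,3])/r[2]
E
python3 - <<'E'
from h import *
c=np.load('pics/w1.npz');o=get_obs()
for n,u,v,z in[('knob',287.5,198,.11),('red',297,269,.064),('green',319.5,269,.064),('blk',307.5,297,.064),('yel',296,323.5,.064),('blue',318,323.5,.064)]: print(n,np.round(wpx(c,o,u,v,z),4))
E
```

```text
knob [ 0.4498 -0.1311  0.11  ]
red [ 0.5454 -0.1303  0.064 ]
green [ 0.5484 -0.1048  0.064 ]
blk [ 0.5829 -0.1219  0.064 ]
yel [ 0.6174 -0.1391  0.064 ]
blue [ 0.6205 -0.1127  0.064 ]
```

Call:
send_rows:
  steps: "1 0 0.002 -0.016 0 0 -0.008;1 0 0.002 -0.016 0 0 0;1 0 0 -0.016 0 0 0;1 0 0 -0.016 0 0 0;1 0 0 -0.016 0 0 0"

```text
clock: 3.12
eef_pos: [0.4517, -0.1331, 0.1257]
tool_rot: [0.065, 0.998, -0.0, -0.0]
ft_force: [0.6, 0.7, -1.1]
grip_width: 0.0853
grasp_force: 0.0
```

Call:
send_rows:
  steps: "1 0 0 -0.016 0 0 0;1 0 0 -0.016 0 0 0;1 0 0 -0.016 0 0 0;1 0 0 -0.012 0 0 0;1 0 0 0 0 0 0"

```text
clock: 3.53
eef_pos: [0.4496, -0.1325, 0.064]
tool_rot: [0.065, 0.998, 0.001, -0.003]
ft_force: [-0.4, 0.2, -0.3]
grip_width: 0.0853
grasp_force: 0.0
```

Call:
send_rows:
  steps: "0 0 0 0 0 0 0;-0.3 0 0 0 0 0 0;-0.5 0 0 0 0 0 0;-0.7 0 0 0 0 0 0;-1 0 0 0 0 0 0"

```text
clock: 3.95
eef_pos: [0.4529, -0.1331, 0.0674]
tool_rot: [0.063, 0.998, -0.0, 0.001]
ft_force: [0.1, -1.3, -0.6]
grip_width: 0.0259
grasp_force: 0.0
```

Call:
send_rows:
  steps: "-1 0 0 0 0 0 0;-1 0 0 0 0 0 0;-1 0 0 0 0 0 0;-1 0 0 0 0 0 0;-1 0 0 0 0 0 0"

```text
clock: 4.37
eef_pos: [0.453, -0.133, 0.0675]
tool_rot: [0.063, 0.998, -0.0, 0.001]
ft_force: [-1.0, -0.7, 5.8]
grip_width: 0.0196
grasp_force: 60.9
```

Run:
```python
from h import *
st();c=snap('wrist','w2');t=snap('top','t2')
a=c['frame'][150:420,150:510,::-1]; b=t['frame'][105:265,235:375,::-1]
A=cv2.resize(a,(480,360),interpolation=cv2.INTER_CUBIC);B=cv2.resize(b,(315,360),interpolation=cv2.INTER_CUBIC)
cv2.imwrite('pics/m2.png',np.hstack([A,B]))
```

```text
t 4.37 tcp [ 0.453  -0.133   0.0675] xaxis yaw 172.76 z [ 0.002 -0.    -1.   ] F [-1.  -0.7  5.8] grip 0.0196 60.9 q [-0.29  0.3  -0.31  0.97 -0.   -0.16]
```

View pics/m2.png

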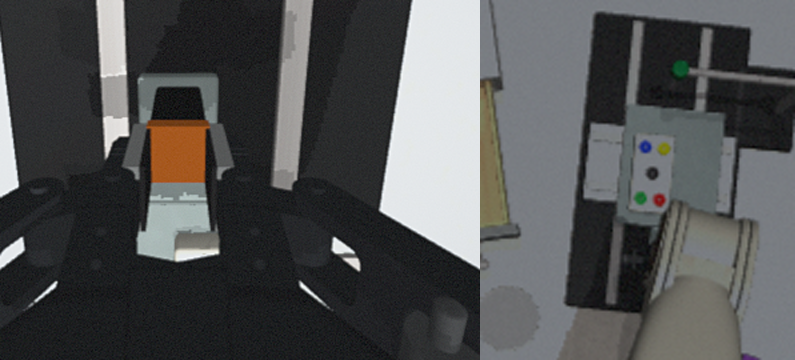

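The knob is gripped and the plate hasn't moved. Next, slide blue towards the pointer.

Call:
send_rows:
  steps: "-1 0.003 -0.0015 0 0 0 0;-1 0.006 -0.003 0 0 0 0;-1 0.009 -0.004 0 0 0 0;-1 0.009 -0.004 0 0 0 0;-1 0.009 -0.004 0 0 0 0"

```text
clock: 4.88
eef_pos: [0.4889, -0.1491, 0.0675]
tool_rot: [0.063, 0.998, 0.0, 0.0]
ft_force: [-1.7, 2.3, 6.7]
grip_width: 0.0199
grasp_force: 61.0
```

Call:
send_rows:
  steps: "-1 0.009 -0.004 0 0 0 0;-1 0.009 -0.004 0 0 0 0;-1 0.009 -0.004 0 0 0 0;-1 0.006 -0.003 0 0 0 0;-1 0.003 -0.0015 0 0 0 0"

```text
clock: 5.3
eef_pos: [0.5258, -0.166, 0.0675]
tool_rot: [0.063, 0.998, 0.0, 0.001]
ft_force: [-1.0, 0.8, 6.4]
grip_width: 0.0197
grasp_force: 61.0
```

Run:
```python
from h import *
st();t=snap('top','t3');s=snap('scene','s3')
def proj(c,p):
    q=c['extrinsics']@np.append(p,1); q=c['camera_matrix']@q[:3]; return q[:2]/q[2]
ims=[]
for c,k in((t,'t'),(s,'s')):
    q=proj(c,[.697,-.1515,.07]); print(k,q)
    u,v=np.round(q).astype(int)
    print('origin',u-20,v-25)
    a=c['frame'][v-25:v+25,u-20:u+20,::-1]; a=cv2.convertScaleAbs(a,alpha=1.5)
    ims.append(cv2.resize(a,(400,500),interpolation=cv2.INTER_CUBIC))
cv2.imwrite('pics/m3.png',np.hstack(ims))
```

```text
t 5.3 tcp [ 0.5258 -0.166   0.0675] xaxis yaw 172.77 z [ 0.002  0.    -1.   ] F [-1.   0.8  6.4] grip 0.0197 61.0 q [-0.31  0.44 -0.09  1.04  0.   -0.18]
t [318.81974852 145.2376566 ]
origin 299 120
s [237.91868319 267.88459946]
origin 218 243
```

View pics/m3.png

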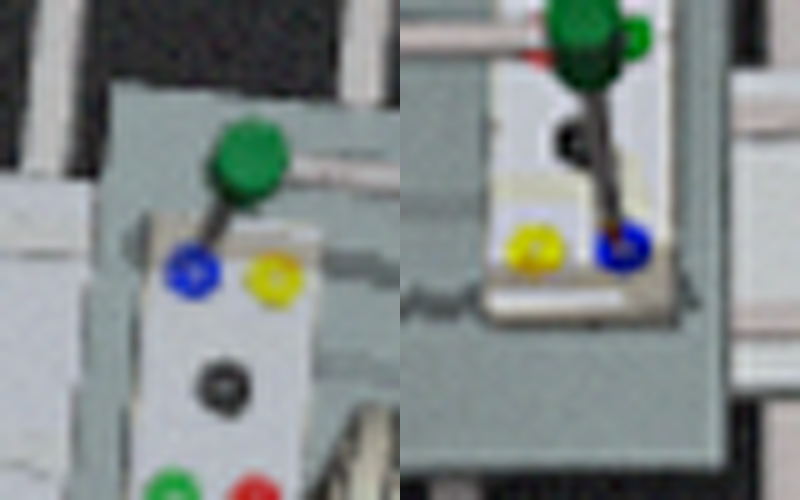

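Blue (193,271 in the left panel, 622,247 in the right) is within a few mm of the tip (about 203,258 and 612,238). I'll refine this with colour and depth.

```bash
cat > m.py <<'E'
from h import *
import sys
def cen(c,mask,z):
    v,u=np.nonzero(mask); 
    return u,v
def spots(c,k,win,zs=.064):
    f=c['frame'].astype(int); r,g,b=f[...,0],f[...,1],f[...,2]
    H,W=r.shape; U,V=np.meshgrid(np.arange(W),np.arange(H))
    w=(U>=win[0])&(U<win[2])&(V>=win[1])&(V<win[3])
    out={}
    for n,s,z in(('blue',b-np.maximum(r,g),zs),('red',r-np.maximum(g,b),zs),('green',g-np.maximum(r,b),.214)):
        wt=np.where(w,np.clip(s-15,0,None),0).astype(float)
        nl,lab,stt,cc=cv2.connectedComponentsWithStats((wt>0).astype(np.uint8))
        for i in range(1,nl):
            if stt[i,4]<6: continue
            m=np.where(lab==i,1.,0)
            u,v=(m*U).sum()/m.sum(),(m*V).sum()/m.sum()
            print(k,n,'px',round(u,2),round(v,2),'n',stt[i,4],'world@z',np.round(px(c,u,v,z)[:2],4))
def axis(c,k,win):
    pts=[]
    for v in range(win[1],win[3]):
        for u in range(win[0],win[2]):
            if c['range_z'][v,u]>0:
                p=px(c,u,v); 
                if .07<p[2]<.23: pts.append(np.r_[u,v,p,c['frame'][v,u]])
    pts=np.array(pts); pts=pts[np.argsort(-pts[:,4])]
    np.set_printoptions(suppress=True,linewidth=150)
    print(k,np.round(pts[::1 if len(pts)<45 else len(pts)//45],3))
E
python3 - <<'E'
from m import *
t=np.load('pics/t3.npz');s=np.load('pics/s3.npz')
t={k:t[k] for k in t.files};s={k:s[k] for k in s.files}
spots(t,'t',(299,120,339,175));spots(s,'s',(218,243,258,293))
axis(t,'t',(313,130,330,148));axis(s,'s',(232,250,246,272))
E
```

```text
t blue px 317.91 146.7 n 33 world@z [ 0.6935 -0.1491]
t red px 323.91 169.84 n 32 world@z [ 0.6196 -0.166 ]
t green px 323.65 135.48 n 48 world@z [ 0.6976 -0.1508]
t green px 315.77 169.31 n 26 world@z [ 0.6013 -0.1258]
s blue px 239.82 267.32 n 28 world@z [ 0.6929 -0.1458]
s green px 237.2 245.2 n 45 world@z [ 0.7037 -0.1447]
t [[322.    136.      0.695  -0.145   0.219  15.     83.     44.   ]
 [324.    136.      0.695  -0.151   0.219  18.     83.     47.   ]
 [320.    134.      0.701  -0.14    0.219  61.     76.     69.   ]
 [325.    137.      0.692  -0.154   0.218  15.     84.     44.   ]
 [326.    135.      0.698  -0.157   0.218  16.     79.     42.   ]
 [322.    132.      0.707  -0.146   0.218  55.     84.     66.   ]
 [325.    132.      0.707  -0.155   0.217  46.     90.     67.   ]
 [323.    133.      0.704  -0.149   0.217  22.     81.     46.   ]
 [324.    135.      0.698  -0.152   0.216  11.     82.     43.   ]
 [321.    136.      0.696  -0.143   0.216  11.     78.     42.   ]
 [321.    135.      0.699  -0.143   0.216  12.     77.     43.   ]
 [322.    137.      0.693  -0.14
[... 7914 characters left out ...]
.107  92.     90.     85.   ]
 [239.    263.      0.699  -0.146   0.104  37.     36.     38.   ]
 [239.    264.      0.701  -0.147   0.101  40.     40.     37.   ]
 [238.    264.      0.7    -0.15    0.101  61.     58.     56.   ]
 [238.    265.      0.702  -0.15    0.098  61.     50.     40.   ]
 [237.    264.      0.698  -0.153   0.097 101.    103.    101.   ]
 [239.    265.      0.702  -0.147   0.096  49.     34.     23.   ]
 [238.    266.      0.701  -0.15    0.09   41.     30.     73.   ]
 [239.    266.      0.699  -0.148   0.085  40.     13.     17.   ]
 [239.    267.      0.7    -0.148   0.081  44.     29.     61.   ]
 [244.    252.      0.646  -0.128   0.07  135.    138.    137.   ]]
```

Call:
send_rows:
  steps: "-1 0.002 -0.001 0 0 0 0;-1 0.0022 -0.0011 0 0 0 0;-1 0 0 0 0 0 0;-1 0 0 0 0 0 0;-1 0 0 0 0 0 0"

```text
clock: 5.82
eef_pos: [0.5294, -0.168, 0.0676]
tool_rot: [0.063, 0.998, -0.0, 0.001]
ft_force: [-0.1, -0.2, 4.6]
grip_width: 0.0199
grasp_force: 60.9
```

Run:
```python
from m import *
st();t=snap('top','t4');s=snap('scene','s4')
spots(t,'t',(299,120,339,175));spots(s,'s',(218,243,258,293))
ims=[]
for c,(u,v) in((t,(319,146)),(s,(238,262))):
    a=c['frame'][v-15:v+15,u-15:u+15,::-1]; a=cv2.convertScaleAbs(a,alpha=2)
    ims.append(cv2.resize(a,(390,390),interpolation=cv2.INTER_LINEAR))
cv2.imwrite('pics/m4.png',np.hstack(ims))
```

```text
t 5.82 tcp [ 0.5294 -0.168   0.0676] xaxis yaw 172.77 z [ 0.002 -0.    -1.   ] F [-0.1 -0.2  4.6] grip 0.0199 60.9 q [-0.31  0.44 -0.08  1.04  0.   -0.18]
t blue px 318.48 145.76 n 29 world@z [ 0.6965 -0.151 ]
t red px 326.83 145.33 n 6 world@z [ 0.6974 -0.1775]
t red px 324.58 168.55 n 31 world@z [ 0.6237 -0.1683]
t green px 323.65 135.33 n 46 world@z [ 0.698  -0.1508]
t green px 316.5 168.0 n 26 world@z [ 0.605  -0.1279]
s blue px 239.1 268.2 n 30 world@z [ 0.6955 -0.1482]
s red px 230.73 248.82 n 11 world@z [ 0.626 -0.167]
s red px 230.5 270.33 n 6 world@z [ 0.6987 -0.1741]
s green px 237.28 245.52 n 46 world@z [ 0.7047 -0.1445]
```

View pics/m4.png

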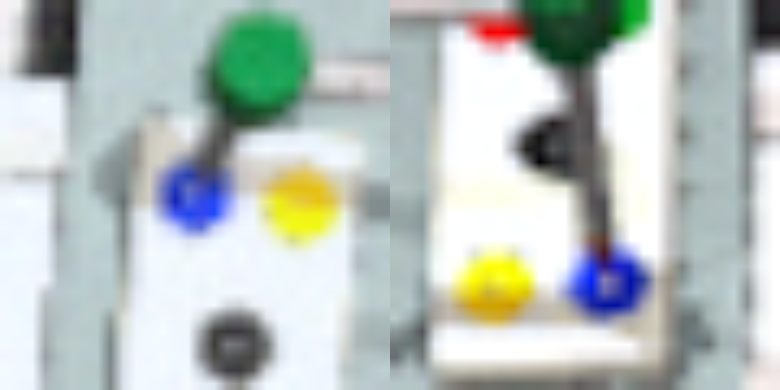

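Blue now sits directly below the tip: the dot is at (195,193) and (608,287), and the tip is one parallax offset above it in each view. I'll hold there for over a second.

Call:
send_rows:
  steps: "-1 0 0 0 0 0 0;-1 0 0 0 0 0 0;-1 0 0 0 0 0 0;-1 0 0 0 0 0 0;-1 0 0 0 0 0 0"

```text
clock: 6.33
eef_pos: [0.5294, -0.1679, 0.0676]
tool_rot: [0.063, 0.998, -0.0, 0.001]
ft_force: [-0.2, 0.1, 5.7]
grip_width: 0.0199
grasp_force: 60.9
```

Call:
send_rows:
  steps: "-1 0 0 0 0 0 0;-1 0 0 0 0 0 0;-1 0 0 0 0 0 0;-1 0 0 0 0 0 0;-1 0 0 0 0 0 0"

```text
clock: 6.75
eef_pos: [0.5294, -0.168, 0.0676]
tool_rot: [0.063, 0.998, -0.0, 0.001]
ft_force: [0.5, 0.9, 4.8]
grip_width: 0.02
grasp_force: 60.9
```

Call:
send_rows:
  steps: "-1 0 0 0 0 0 0;-1 0 0 0 0 0 0;-1 0 0 0 0 0 0;-1 0 0 0 0 0 0;-1 0 0 0 0 0 0"

```text
clock: 7.17
eef_pos: [0.5294, -0.168, 0.0676]
tool_rot: [0.063, 0.998, -0.0, 0.001]
ft_force: [0.1, 0.6, 5.6]
grip_width: 0.02
grasp_force: 60.9
```

Call:
send_rows:
  steps: "-1 0.003 0.0007 0 0 0 0;-1 0.006 0.0014 0 0 0 0;-1 0.009 0.002 0 0 0 0;-1 0.009 0.002 0 0 0 0;-1 0.009 0.002 0 0 0 0"

```text
clock: 7.58
eef_pos: [0.5646, -0.1605, 0.0676]
tool_rot: [0.063, 0.998, -0.001, 0.0]
ft_force: [-3.1, -1.4, 6.0]
grip_width: 0.0195
grasp_force: 61.0
```

Call:
send_rows:
  steps: "-1 0.009 0.002 0 0 0 0;-1 0.009 0.002 0 0 0 0;-1 0.009 0.002 0 0 0 0;-1 0.007 0.0017 0 0 0 0;-1 0.0045 0.0014 0 0 0 0"

```text
clock: 8.0
eef_pos: [0.6039, -0.1513, 0.0675]
tool_rot: [0.063, 0.998, -0.001, 0.001]
ft_force: [-1.6, -0.7, 6.3]
grip_width: 0.02
grasp_force: 61.0
```

Call:
send_rows:
  steps: "-1 0 0 0 0 0 0;-1 0 0 0 0 0 0;-1 0 0 0 0 0 0;-1 0 0 0 0 0 0;-1 0 0 0 0 0 0"

```text
clock: 8.42
eef_pos: [0.6039, -0.1509, 0.0676]
tool_rot: [0.063, 0.998, -0.0, 0.001]
ft_force: [1.6, -0.1, 5.3]
grip_width: 0.02
grasp_force: 60.9
```

Run:
```python
from m import *
st();t=snap('top','t5');s=snap('scene','s5')
spots(t,'t',(299,105,339,175));spots(s,'s',(218,243,258,293))
ims=[]
for c,(u,v) in((t,(319,142)),(s,(238,266))):
    a=c['frame'][v-20:v+20,u-20:u+20,::-1]; a=cv2.convertScaleAbs(a,alpha=2)
    ims.append(cv2.resize(a,(400,400),interpolation=cv2.INTER_LINEAR))
cv2.imwrite('pics/m5.png',np.hstack(ims))
```

```text
t 8.42 tcp [ 0.6039 -0.1509  0.0676] xaxis yaw 172.77 z [ 0.002 -0.    -1.   ] F [ 1.6 -0.1  5.3] grip 0.02 60.9 q [-0.24  0.57  0.12  1.13  0.   -0.12]
t blue px 312.41 122.32 n 34 world@z [ 0.7717 -0.1338]
t red px 317.42 145.42 n 19 world@z [ 0.6976 -0.1477]
t green px 310.41 144.72 n 29 world@z [ 0.6718 -0.1124]
s blue px 247.87 290.17 n 30 world@z [ 0.7689 -0.1304]
s red px 239.18 268.35 n 34 world@z [ 0.696 -0.148]
s green px 235.77 244.8 n 35 world@z [ 0.7019 -0.1483]
s green px 247.76 267.96 n 25 world@z [ 0.7744 -0.1246]
```

View pics/m5.png

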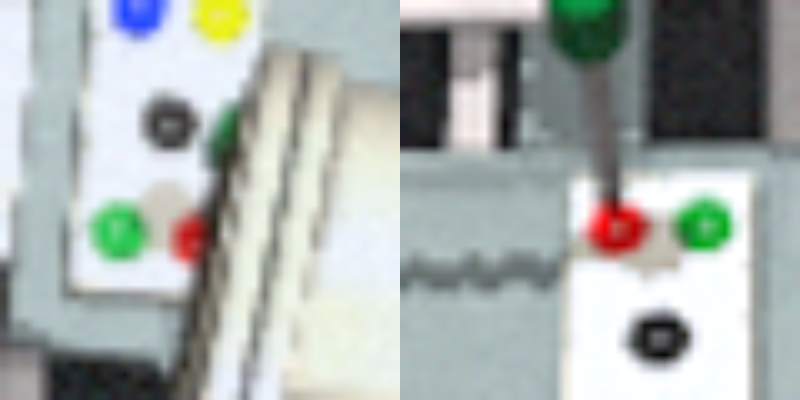

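Red is under the tip to about 1 mm (right panel: red at 615,228, tip ending at 612,205). I'll nudge it 1 mm and hold.

Call:
send_rows:
  steps: "-1 0.001 0 0 0 0 0;-1 0 0 0 0 0 0;-1 0 0 0 0 0 0;-1 0 0 0 0 0 0;-1 0 0 0 0 0 0"

```text
clock: 8.93
eef_pos: [0.6043, -0.151, 0.0676]
tool_rot: [0.063, 0.998, -0.0, 0.001]
ft_force: [0.5, -0.5, 5.7]
grip_width: 0.0201
grasp_force: 61.0
```

Call:
send_rows:
  steps: "-1 0 0 0 0 0 0;-1 0 0 0 0 0 0;-1 0 0 0 0 0 0;-1 0 0 0 0 0 0;-1 0 0 0 0 0 0"

```text
clock: 9.35
eef_pos: [0.6043, -0.1509, 0.0676]
tool_rot: [0.063, 0.998, -0.0, 0.001]
ft_force: [0.1, -0.0, 4.8]
grip_width: 0.0199
grasp_force: 61.0
```

Call:
send_rows:
  steps: "-1 0 0 0 0 0 0;-1 0 0 0 0 0 0;-1 0 0 0 0 0 0;-1 0 0 0 0 0 0;-1 0 0 0 0 0 0"

```text
clock: 9.77
eef_pos: [0.6043, -0.1509, 0.0676]
tool_rot: [0.063, 0.998, -0.0, 0.001]
ft_force: [0.2, 0.1, 6.3]
grip_width: 0.0198
grasp_force: 61.0
```

Call:
send_rows:
  steps: "-1 0 0 0 0 0 0;-1 0 0 0 0 0 0;-1 0 0 0 0 0 0;-1 0 0 0 0 0 0;-1 0 0 0 0 0 0"

```text
clock: 10.18
eef_pos: [0.6043, -0.1509, 0.0676]
tool_rot: [0.063, 0.998, -0.0, 0.001]
ft_force: [-0.4, -0.5, 6.2]
grip_width: 0.02
grasp_force: 61.0
```

Run:
```python
from m import *
st();s=snap('scene','s6');t=snap('top','t6')
spots(s,'s',(218,243,258,293));spots(t,'t',(299,105,339,175))
axis(s,'s',(237,262,242,270))
```

```text
t 10.18 tcp [ 0.6043 -0.1509  0.0676] xaxis yaw 172.76 z [ 0.001 -0.    -1.   ] F [-0.4 -0.5  6.2] grip 0.02 61.0 q [-0.24  0.57  0.13  1.13 -0.   -0.12]
s blue px 247.78 290.3 n 27 world@z [ 0.7693 -0.1307]
s red px 239.18 268.35 n 34 world@z [ 0.696 -0.148]
s green px 235.69 244.86 n 36 world@z [ 0.7021 -0.1485]
s green px 247.96 268.08 n 25 world@z [ 0.7748 -0.1241]
t blue px 312.42 122.06 n 33 world@z [ 0.7726 -0.1339]
t red px 317.42 145.42 n 19 world@z [ 0.6976 -0.1477]
t green px 310.41 144.72 n 29 world@z [ 0.6718 -0.1124]
s [[237.    262.      0.7    -0.152   0.112  62.     63.     65.   ]
 [239.    262.      0.7    -0.146   0.112  43.     40.     42.   ]
 [238.    262.      0.7    -0.149   0.112  52.     48.     48.   ]
 [239.    263.      0.702  -0.146   0.109  40.     39.     39.   ]
 [238.    263.      0.7    -0.149   0.107  46.     44.     44.   ]
 [237.    263.      0.699  -0.152   0.106  60.     62.     62.   ]
 [238.    264.      0.702  -0.15    0.104  55.     57.     56.   ]
 [238.    265.      0.704  -0.15    0.101  51.     46.     45.   ]
 [237.    264.      0.699  -0.152   0.1    93.     97.     96.   ]
 [239.    264.      0.7    -0.147   0.099  39.     38.     39.   ]
 [239.    265.      0.702  -0.147   0.098  37.     28.     28.   ]
 [239.    266.      0.699  -0.148   0.085  51.      9.      5.   ]
 [238.    266.      0.698  -0.15    0.085  85.     33.     35.   ]
 [239.    267.      0.696  -0.148   0.073  82.      4.      1.   ]
 [241.    268.      0.699  -0.143   0.071  94.      0.      0.   ]]
```

Red held for over 1.5 s. Next: pull the carrier back, release the knob and go up.

Call:
send_rows:
  steps: "-1 -0.003 0.0004 0 0 0 0;-1 -0.007 0.0008 0 0 0 0;-1 -0.012 0.0014 0 0 0 0;-1 -0.012 0.0014 0 0 0 0;-1 -0.012 0.0014 0 0 0 0"

```text
clock: 10.7
eef_pos: [0.5584, -0.1452, 0.0675]
tool_rot: [0.063, 0.998, 0.0, 0.001]
ft_force: [2.7, 0.4, 7.0]
grip_width: 0.0199
grasp_force: 61.0
```

Call:
send_rows:
  steps: "-1 -0.012 0.0014 0 0 0 0;-1 -0.012 0.0014 0 0 0 0;-1 -0.012 0.0014 0 0 0 0;-1 -0.012 0.0014 0 0 0 0;-1 -0.012 0.0014 0 0 0 0"

```text
clock: 11.12
eef_pos: [0.4983, -0.1381, 0.0675]
tool_rot: [0.063, 0.998, 0.0, 0.001]
ft_force: [2.3, 0.9, 5.8]
grip_width: 0.0195
grasp_force: 61.0
```

Call:
send_rows:
  steps: "-1 -0.012 0.0014 0 0 0 0;-1 -0.012 0.0014 0 0 0 0;-1 -0.012 0.0014 0 0 0 0;-1 -0.007 0.0008 0 0 0 0;-1 -0.003 0.0004 0 0 0 0"

```text
clock: 11.53
eef_pos: [0.4512, -0.1325, 0.0675]
tool_rot: [0.063, 0.998, 0.0, 0.001]
ft_force: [1.0, 1.3, 6.0]
grip_width: 0.0199
grasp_force: 61.1
```

Call:
send_rows:
  steps: "0 0 0 0 0 0 0;0.5 0 0 0 0 0 0;1 0 0 0 0 0 0;1 0 0 0 0 0 0;1 0 0 0 0 0 0"

```text
clock: 11.95
eef_pos: [0.4516, -0.1329, 0.066]
tool_rot: [0.063, 0.998, 0.0, -0.001]
ft_force: [0.2, -0.7, -0.4]
grip_width: 0.0789
grasp_force: 0.0
```

Call:
send_rows:
  steps: "1 0 0 0 0 0 0;1 0 0 0.01 0 0 0;1 0 0 0.025 0 0 0;1 0 0 0.03 0 0 0;1 0 0 0.03 0 0 0"

```text
clock: 12.37
eef_pos: [0.4512, -0.1327, 0.1619]
tool_rot: [0.063, 0.998, 0.0, -0.001]
ft_force: [0.6, -0.2, 0.3]
grip_width: 0.0857
grasp_force: 0.0
```

Call:
send_rows:
  steps: "1 0 0 0.03 0 0 0;1 0 0 0.01 0 0 0;1 0 0 0 0 0 0;1 0 0 0 0 0 0;1 0 0 0 0 0 0"

```text
clock: 12.78
eef_pos: [0.4511, -0.1327, 0.2001]
tool_rot: [0.063, 0.998, 0.0, -0.001]
ft_force: [0.0, -0.4, -0.3]
grip_width: 0.0853
grasp_force: 0.0
```

Run:
```python
from m import *
o=st();t=snap('top','t7');spots(t,'t',(270,105,339,205))
c=snap('wrist','w7')
f=c['frame'].astype(int);r,g,b=f[...,0],f[...,1],f[...,2]
for n,s in(('blue',b-np.maximum(r,g)),('red',r-np.maximum(g,b)),('green',g-np.maximum(r,b))):
    m=(s>60).astype(np.uint8);m[:, :230]=0;m[:,400:]=0
    nl,lab,q,cc=cv2.connectedComponentsWithStats(m)
    for i in range(1,nl):
        if q[i,4]>30: print(n,cc[i],q[i,4],np.round(wpx(c,o,*cc[i],.064),4))
```

```text
t 12.78 tcp [ 0.4511 -0.1327  0.2001] xaxis yaw 172.76 z [-0.002  0.001 -1.   ] F [ 0.  -0.4 -0.3] grip 0.0853 0.0 q [-0.29  0.19 -0.08  1.31  0.   -0.16]
t blue px 308.0 170.5 n 34 world@z [ 0.6186 -0.1158]
t red px 313.91 193.84 n 32 world@z [ 0.5445 -0.1325]
t green px 323.65 135.33 n 49 world@z [ 0.698  -0.1508]
t green px 305.74 193.41 n 27 world@z [ 0.5334 -0.0956]
blue [316.56756757 326.02027027] 148 [ 0.6177 -0.113   0.064 ]
red [283.5 199.5] 576 [ 0.4592 -0.1325  0.064 ]
red [294.88505747 271.10344828] 174 [ 0.543  -0.1303  0.064 ]
green [318.04666667 270.84666667] 150 [ 0.5459 -0.1044  0.064 ]
```

Plate centre is at about (0.581,-0.1235). Go over it, descend and grip.

Call:
send_rows:
  steps: "1 0.026 0.0018 0 0 0 0;1 0.026 0.0018 0 0 0 0;1 0.026 0.0018 0 0 0 0;1 0.026 0.0018 0 0 0 0;1 0.026 0.002 0 0 0 0"

```text
clock: 13.3
eef_pos: [0.5824, -0.1235, 0.1999]
tool_rot: [0.063, 0.998, 0.0, -0.001]
ft_force: [-0.1, -0.5, -0.4]
grip_width: 0.0854
grasp_force: 0.0
```

Call:
send_rows:
  steps: "1 0 0 -0.02 0 0 0;1 0 0 -0.02 0 0 0;1 0 0 -0.02 0 0 0;1 0 0 -0.02 0 0 0;1 0 0 -0.02 0 0 0"

```text
clock: 13.72
eef_pos: [0.5809, -0.1234, 0.0988]
tool_rot: [0.063, 0.998, 0.0, -0.002]
ft_force: [-0.3, 0.7, -0.3]
grip_width: 0.0855
grasp_force: 0.0
```

Call:
send_rows:
  steps: "1 0 0 -0.015 0 0 0;1 0 0 -0.015 0 0 0;1 0 0 -0.012 0 0 0;1 0 0 -0.008 0 0 0;1 0 0 0 0 0 0"

```text
clock: 14.13
eef_pos: [0.5795, -0.1232, 0.0483]
tool_rot: [0.063, 0.998, 0.0, -0.003]
ft_force: [-0.2, 0.1, 0.1]
grip_width: 0.0854
grasp_force: 0.0
```

Run:
```python
from m import *
o=st();c=snap('wrist','w8');cv2.imwrite('pics/w8c.png',c['frame'][:,:,::-1])
```

```text
t 14.13 tcp [ 0.5795 -0.1232  0.0483] xaxis yaw 172.76 z [-0.006  0.001 -1.   ] F [-0.2  0.1  0.1] grip 0.0854 0.0 q [-0.21  0.53  0.02  1.06 -0.   -0.08]
```

View pics/w8c.png

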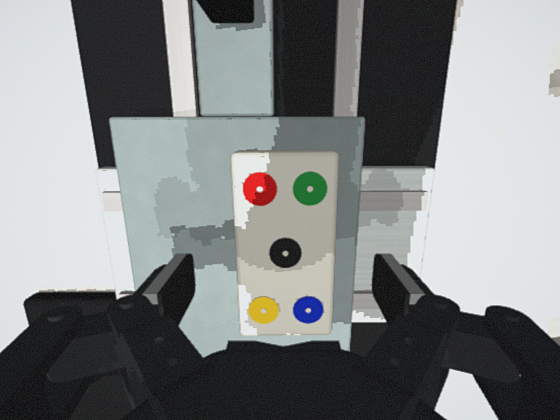

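The plate lies centred between the fingers (black spot at 285,253). Go down slightly, then close.

Call:
send_rows:
  steps: "1 0 0 -0.002 0 0 0;0.6 0 0 0 0 0 0;0.4 0 0 0 0 0 0;0.2 0 0 0 0 0 0;0 0 0 0 0 0 0"

```text
clock: 14.6
eef_pos: [0.5825, -0.1238, 0.0503]
tool_rot: [0.063, 0.998, -0.0, 0.001]
ft_force: [-0.0, -0.2, -0.5]
grip_width: 0.0429
grasp_force: 0.0
```

Call:
send_rows:
  steps: "-1 0 0 0 0 0 0;-1 0 0 0 0 0 0;-1 0 0 0 0 0 0;-1 0 0 0 0 0 0;-1 0 0 0 0 0 0"

```text
clock: 15.02
eef_pos: [0.582, -0.1237, 0.0496]
tool_rot: [0.063, 0.998, 0.0, -0.0]
ft_force: [0.0, -0.9, 0.7]
grip_width: -0.0002
grasp_force: 0.0
```

The fingers closed on nothing, so I'll look before going on.

Run:
```python
from m import *
o=st();c=snap('wrist','w9');t=snap('top','t9')
spots(t,'t',(270,105,339,205))
cv2.imwrite('pics/m9.png',c['frame'][:,:,::-1])
```

```text
t 15.02 tcp [ 0.582  -0.1237  0.0496] xaxis yaw 172.76 z [-0.  0. -1.] F [ 0.  -0.9  0.7] grip -0.0002 0.0 q [-0.21  0.53  0.02  1.05  0.   -0.08]
t green px 323.75 135.15 n 48 world@z [ 0.6986 -0.1511]
```

View pics/m9.png

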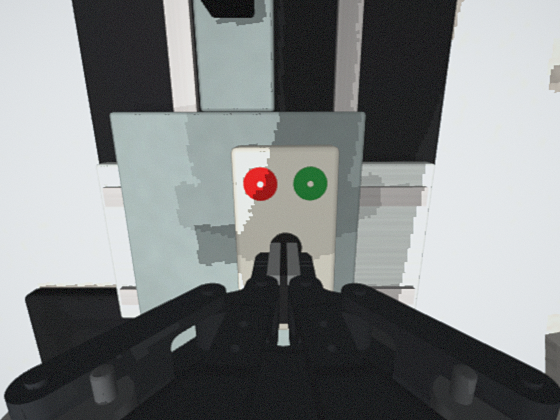

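Run:
```python
from m import *
o=get_obs()
for f in('w8','w9'):
    c=np.load(f'pics/{f}.npz')
    T=np.eye(4);T[:3,:3]=R.from_quat(o['tool_rot']).as_matrix();T[:3,3]=o['eef_pos'];T=T@c['T_tool_cam']
    for n,u,v in(('red',260,184),('green',310,184),('plate',285,170),('deck',180,150),('arm',235,60),('base',120,60),('tip',277,245),('tip2',292,245),('tip3',277,265),('L',175,270)):
        z=float(np.median(c['range_z'][v-2:v+3,u-2:u+3])); p=T@np.append(z*(np.linalg.inv(c['camera_matrix'])@[u,v,1]),1)
        print(f,n,np.round(p[:3],4))
```

```text
w8 red [ 0.5426 -0.1302  0.0649]
w8 green [ 0.5458 -0.1046  0.0651]
w8 plate [ 0.5371 -0.1165  0.0641]
w8 deck [ 0.5211 -0.1732  0.0483]
w8 arm [ 0.4799 -0.1352  0.0482]
w8 base [ 0.4645 -0.209   0.0162]
w8 tip [ 0.5772 -0.1259  0.0654]
w8 tip2 [ 0.5783 -0.1178  0.0652]
w8 tip3 [ 0.5893 -0.1275  0.0649]
w8 L [ 0.5656 -0.1654  0.1066]
w9 red [ 0.5428 -0.1303  0.0639]
w9 green [ 0.546  -0.1045  0.0641]
w9 plate [ 0.5373 -0.1165  0.0634]
w9 deck [ 0.5211 -0.1735  0.0475]
w9 arm [ 0.4797 -0.1353  0.0476]
w9 base [ 0.4644 -0.2092  0.0159]
w9 tip [ 0.5706 -0.1247  0.0813]
w9 tip2 [ 0.5715 -0.1175  0.0812]
w9 tip3 [ 0.5706 -0.1243  0.1026]
w9 L [ 0.5935 -0.1929  0.0471]
```

Run:
```python
from m import *
o9=get_obs()
for f,pos,cols in(('w9',[.582,-.1237,.0496],(275,280,290,295)),('w8',[.5795,-.1232,.0483],(172,180,186,190,376,380,384,390))):
    c=np.load(f'pics/{f}.npz')
    T=np.eye(4);T[:3,:3]=R.from_quat(o9['tool_rot']).as_matrix();T[:3,3]=pos;T=T@c['T_tool_cam']
    Ki=np.linalg.inv(c['camera_matrix'])
    for u in cols:
        print(f,u,[(v,*np.round((T@np.append(float(c['range_z'][v,u])*(Ki@[u,v,1]),1))[[0,2]],3).tolist()) for v in range(228 if f=='w9' else 246,276 if f=='w9' else 330,4 if f=='w9' else 7)])
```

```text
w9 275 [(228, 0.568, 0.063), (232, 0.57, 0.064), (236, 0.572, 0.064), (240, 0.575, 0.063), (244, 0.57, 0.08), (248, 0.571, 0.085), (252, 0.57, 0.09), (256, 0.57, 0.094), (260, 0.571, 0.098), (264, 0.571, 0.101), (268, 0.57, 0.106), (272, 0.57, 0.109)]
w9 280 [(228, 0.569, 0.062), (232, 0.57, 0.064), (236, 0.573, 0.064), (240, 0.575, 0.064), (244, 0.571, 0.08), (248, 0.571, 0.085), (252, 0.571, 0.09), (256, 0.57, 0.095), (260, 0.57, 0.1), (264, 0.571, 0.102), (268, 0.571, 0.105), (272, 0.571, 0.108)]
w9 290 [(228, 0.569, 0.063), (232, 0.572, 0.063), (236, 0.573, 0.064), (240, 0.576, 0.065), (244, 0.571, 0.081), (248, 0.572, 0.084), (252, 0.571, 0.09), (256, 0.572, 0.093), (260, 0.572, 0.097), (264, 0.571, 0.101), (268, 0.571, 0.106), (272, 0.571, 0.109)]
w9 295 [(228, 0.57, 0.063), (232, 0.572, 0.063), (236, 0.574, 0.063), (240, 0.576, 0.064), (244, 0.572, 0.08), (248, 0.571, 0.085), (252, 0.572, 0.089), (256, 0.572, 0.094), (260, 0.572, 0.098), (264, 0.571, 0.102), (268, 0.571, 0.106), (272, 0.571, 0.109)]
w8 172 [(246, 0.575, 0.046), (253, 0.578, 0.049), (260, 0.562, 0.098), (267, 0
[... 1282 characters left out ...]
(267, 0.578, 0.095), (274, 0.58, 0.097), (281, 0.583, 0.098), (288, 0.586, 0.099), (295, 0.59, 0.098), (302, 0.593, 0.1), (309, 0.595, 0.101), (316, 0.65, 0.033), (323, 0.671, 0.014)]
w8 384 [(246, 0.597, 0.033), (253, 0.603, 0.032), (260, 0.574, 0.097), (267, 0.575, 0.101), (274, 0.578, 0.101), (281, 0.581, 0.102), (288, 0.584, 0.103), (295, 0.587, 0.103), (302, 0.589, 0.105), (309, 0.593, 0.105), (316, 0.596, 0.105), (323, 0.67, 0.016)]
w8 390 [(246, 0.597, 0.034), (253, 0.602, 0.035), (260, 0.574, 0.097), (267, 0.573, 0.105), (274, 0.575, 0.107), (281, 0.577, 0.108), (288, 0.58, 0.109), (295, 0.582, 0.11), (302, 0.585, 0.111), (309, 0.587, 0.113), (316, 0.591, 0.112), (323, 0.594, 0.112)]
```

The depth image shows the real fingertips about 28 mm above the reported TCP when shut, and about 41 mm when open, so they closed above the plate without touching it. I'll reopen, descend about 30 mm more and grip.

Call:
send_rows:
  steps: "1 0 0 0 0 0 0;1 0 0 0 0 0 0;1 0 0 0 0 0 0;1 0 0 0 0 0 0;1 0 0 0 0 0 0"

```text
clock: 15.53
eef_pos: [0.582, -0.1237, 0.0496]
tool_rot: [0.063, 0.998, -0.0, -0.0]
ft_force: [0.3, 0.5, -0.3]
grip_width: 0.0604
grasp_force: 0.0
```

Call:
send_rows:
  steps: "1 0 0 -0.007 0 0 0;1 0 0 -0.007 0 0 0;1 0 0 -0.007 0 0 0;1 0 0 -0.006 0 0 0;1 0 0 0 0 0 0"

```text
clock: 15.95
eef_pos: [0.5804, -0.1234, 0.0203]
tool_rot: [0.063, 0.998, 0.0, -0.002]
ft_force: [0.1, -0.1, 0.6]
grip_width: 0.0857
grasp_force: 0.0
```

Run:
```python
from m import *
o=st();c=snap('wrist','w10')
T=np.eye(4);T[:3,:3]=R.from_quat(o['tool_rot']).as_matrix();T[:3,3]=o['eef_pos'];T=T@c['T_tool_cam'];Ki=np.linalg.inv(c['camera_matrix'])
for u in (186,190,376,380):
    print(u,[(v,*np.round((T@np.append(float(c['range_z'][v,u])*(Ki@[u,v,1]),1))[:3],3).tolist()) for v in range(252,310,7)])
```

```text
t 15.95 tcp [ 0.5804 -0.1234  0.0203] xaxis yaw 172.76 z [-0.004  0.001 -1.   ] F [ 0.1 -0.1  0.6] grip 0.0857 0.0 q [-0.21  0.56 -0.02  0.99  0.   -0.08]
186 [(252, 0.569, -0.171, 0.047), (259, 0.564, -0.164, 0.067), (266, 0.567, -0.164, 0.068), (273, 0.57, -0.165, 0.069), (280, 0.573, -0.164, 0.071), (287, 0.576, -0.165, 0.071), (294, 0.578, -0.165, 0.073), (301, 0.582, -0.166, 0.073), (308, 0.585, -0.166, 0.073)]
190 [(252, 0.57, -0.17, 0.046), (259, 0.567, -0.164, 0.062), (266, 0.569, -0.164, 0.064), (273, 0.572, -0.164, 0.065), (280, 0.575, -0.165, 0.066), (287, 0.578, -0.165, 0.067), (294, 0.582, -0.166, 0.066), (301, 0.585, -0.166, 0.068), (308, 0.601, -0.176, 0.047)]
376 [(252, 0.588, -0.071, 0.033), (259, 0.578, -0.08, 0.062), (266, 0.581, -0.08, 0.062), (273, 0.584, -0.08, 0.063), (280, 0.587, -0.081, 0.064), (287, 0.59, -0.081, 0.065), (294, 0.594, -0.081, 0.065), (301, 0.596, -0.082, 0.067), (308, 0.624, -0.073, 0.033)]
380 [(252, 0.589, -0.069, 0.033), (259, 0.576, -0.079, 0.065), (266, 0.578, -0.079, 0.067), (273, 0.582, -0.08, 0.068), (280, 0.585, -0.08, 0.068), (287, 0.587, -0.081, 0.07), (294, 0.591, -0.081, 0.07), (301, 0.593, -0.081, 0.072), (308, 0.597, -0.081, 0.072)]
```

Call:
send_rows:
  steps: "0.6 0 0 0 0 0 0;0.5 0 0 0 0 0 0;0.4 0 0 0 0 0 0;0.3 0 0 0 0 0 0;0.2 0 0 0 0 0 0"

```text
clock: 16.42
eef_pos: [0.5829, -0.1238, 0.0236]
tool_rot: [0.063, 0.998, -0.0, 0.001]
ft_force: [-0.4, 0.1, 3.9]
grip_width: 0.0542
grasp_force: 64.5
```

Call:
send_rows:
  steps: "0 0 0 0 0 0 0;-0.5 0 0 0 0 0 0;-1 0 0 0 0 0 0;-1 0 0 0 0 0 0;-1 0 0 0 0 0 0"

```text
clock: 16.83
eef_pos: [0.5829, -0.1239, 0.0236]
tool_rot: [0.063, 0.998, -0.0, 0.001]
ft_force: [-1.0, 0.4, 6.6]
grip_width: 0.0545
grasp_force: 64.6
```

Plate gripped (54.5 mm, 65 N). Lift and carry it over the drawer.

Call:
send_rows:
  steps: "-1 0 0 0.008 0 0 0;-1 0 0 0.017 0 0 0;-1 0 0 0.02 0 0 0;-1 0 0 0.025 0 0 0;-1 0 0 0.02 0 0 0"

```text
clock: 17.25
eef_pos: [0.5812, -0.1237, 0.1132]
tool_rot: [0.063, 0.998, 0.0, -0.001]
ft_force: [-0.1, 0.7, -2.5]
grip_width: 0.0545
grasp_force: 63.7
```

Call:
send_rows:
  steps: "-1 0.001 0.01 0.005 0 0 0.01;-1 0.001 0.02 0 0 0 0.015;-1 0.0015 0.025 0 0 0 0.02;-1 0.0015 0.025 0 0 0 0.02;-1 0.001 0.025 0 0 0 0.02"

```text
clock: 17.67
eef_pos: [0.5868, -0.0172, 0.116]
tool_rot: [0.02, 1.0, 0.0, -0.001]
ft_force: [0.7, -0.3, -1.8]
grip_width: 0.0546
grasp_force: 63.7
```

Call:
send_rows:
  steps: "-1 0.001 0.025 0 0 0 0.02;-1 0.001 0.025 0 0 0 0.02;-1 0.001 0.025 0 0 0 0.02;-1 0.001 0.025 0 0 0 0.02;-1 0.001 0.025 0 0 0 0.02"

```text
clock: 18.08
eef_pos: [0.5915, 0.108, 0.1159]
tool_rot: [-0.03, 1.0, -0.0, -0.002]
ft_force: [0.3, -0.4, -2.7]
grip_width: 0.0543
grasp_force: 63.7
```

Call:
send_rows:
  steps: "-1 0.001 0.025 0 0 0 0.02;-1 0.001 0.02 0 0 0 0.015;-1 0.001 0.015 0 0 0 0.01;-1 0.001 0.01 0 0 0 0;-1 0.001 0.003 0 0 0 0"

```text
clock: 18.5
eef_pos: [0.5973, 0.181, 0.1166]
tool_rot: [-0.053, 0.999, -0.0, -0.001]
ft_force: [0.6, -0.0, -2.0]
grip_width: 0.0547
grasp_force: 63.8
```

Call:
send_rows:
  steps: "-1 0 0 0 0 0 0;-1 0 0 0 0 0 0;-1 0 0 0 0 0 0;-1 0 0 0 0 0 0;-1 0 0 0 0 0 0"

```text
clock: 18.92
eef_pos: [0.5982, 0.1782, 0.1177]
tool_rot: [-0.051, 0.999, -0.0, 0.0]
ft_force: [0.0, -0.4, -1.7]
grip_width: 0.0544
grasp_force: 63.8
```

Run:
```python
from m import *
o=st();c=snap('wrist','w11');s=snap('scene','s11')
T=np.eye(4);T[:3,:3]=R.from_quat(o['tool_rot']).as_matrix();T[:3,3]=o['eef_pos'];T=T@c['T_tool_cam'];Ki=np.linalg.inv(c['camera_matrix'])
for u,v in ((270,200),(285,240),(300,200),(285,60),(200,60)): print(u,v,np.round((T@np.append(float(c['range_z'][v,u])*(Ki@[u,v,1]),1))[:3],3))
a=cv2.resize(c['frame'],(400,300));b=cv2.resize(s['frame'][150:400,150:483],(400,300))
cv2.imwrite('pics/m11.png',np.hstack([a,b])[:,:,::-1])
```

```text
t 18.92 tcp [0.5982 0.1782 0.1177] xaxis yaw -174.15 z [ 0. -0. -1.] F [ 0.  -0.4 -1.7] grip 0.0544 63.8 q [ 0.29  0.53  0.21  1.24 -0.    0.19]
270 200 [0.563 0.169 0.159]
285 240 [0.581 0.178 0.157]
300 200 [0.562 0.182 0.158]
285 60 [0.493 0.169 0.086]
200 60 [0.499 0.118 0.088]
```

View pics/m11.png

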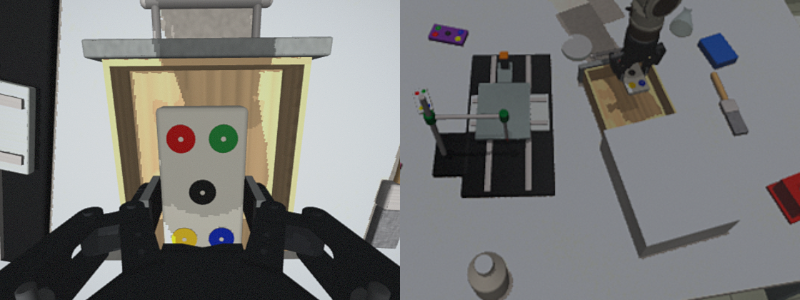

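The plate is level over the drawer, centred, spots up. It needs to come down 118 mm.

Call:
send_rows:
  steps: "-1 0 0 -0.015 0 0 0;-1 0 0 -0.02 0 0 0;-1 0 0 -0.02 0 0 0;-1 0 0 -0.02 0 0 0;-1 0 0 -0.015 0 0 0"

```text
clock: 19.43
eef_pos: [0.5973, 0.1787, 0.026]
tool_rot: [-0.052, 0.999, -0.0, -0.001]
ft_force: [-1.3, 0.3, -2.8]
grip_width: 0.0543
grasp_force: 63.8
```

Call:
send_rows:
  steps: "-1 0 0 -0.012 0 0 0;-1 0 0 -0.008 0 0 0;-1 0 0 -0.005 0 0 0;-1 0 0 -0.002 0 0 0;-1 0 0 0 0 0 0"

```text
clock: 19.85
eef_pos: [0.5982, 0.1792, 0.0007]
tool_rot: [-0.052, 0.999, 0.0, 0.0]
ft_force: [0.1, -0.4, -2.5]
grip_width: 0.0548
grasp_force: 63.8
```

Call:
send_rows:
  steps: "-1 0 0 -0.001 0 0 0;-1 0 0 -0.001 0 0 0;-1 0 0 -0.001 0 0 0;-1 0 0 0 0 0 0;-1 0 0 0 0 0 0"

```text
clock: 20.27
eef_pos: [0.5981, 0.1793, -0.0022]
tool_rot: [-0.052, 0.999, 0.0, 0.0]
ft_force: [-0.7, 0.1, -2.7]
grip_width: 0.0545
grasp_force: 63.8
```

Call:
send_rows:
  steps: "-1 0 0 -0.001 0 0 0;0.4 0 0 0 0 0 0;0.6 0 0 0 0 0 0;0.8 0 0 0 0 0 0;1 0 0 0 0 0 0"

```text
clock: 20.68
eef_pos: [0.5982, 0.1793, -0.0032]
tool_rot: [-0.052, 0.999, 0.0, 0.0]
ft_force: [-0.5, 1.3, 0.4]
grip_width: 0.0849
grasp_force: 0.0
```

Call:
send_rows:
  steps: "1 0 0 0 0 0 0;1 0 0 0.01 0 0 0;1 0 0 0.02 0 0 0;1 0 0 0.025 0 0 0;1 0 0 0.025 0 0 0"

```text
clock: 21.1
eef_pos: [0.5975, 0.1791, 0.0776]
tool_rot: [-0.052, 0.999, -0.0, -0.001]
ft_force: [0.3, -1.1, -0.9]
grip_width: 0.0856
grasp_force: 0.0
```

Call:
send_rows:
  steps: "1 0 0 0.025 0 0 0;1 0 0 0.02 0 0 0;1 0 0 0 0 0 0;1 0 0 0 0 0 0;1 0 0 0 0 0 0"

```text
clock: 21.52
eef_pos: [0.5976, 0.1791, 0.1213]
tool_rot: [-0.052, 0.999, -0.0, -0.0]
ft_force: [-0.1, -0.4, -1.1]
grip_width: 0.0854
grasp_force: 0.0
```

Run:
```python
from m import *
o=st();c=snap('wrist','w12');s=snap('top','t12')
T=np.eye(4);T[:3,:3]=R.from_quat(o['tool_rot']).as_matrix();T[:3,3]=o['eef_pos'];T=T@c['T_tool_cam'];Ki=np.linalg.inv(c['camera_matrix'])
f=c['frame'].astype(int);r,g,b=f[...,0],f[...,1],f[...,2]
for n,S in(('blue',b-np.maximum(r,g)),('red',r-np.maximum(g,b)),('green',g-np.maximum(r,b))):
    m=(S>50).astype(np.uint8)
    nl,lab,q,cc=cv2.connectedComponentsWithStats(m)
    for i in range(1,nl):
        if q[i,4]>60:
            u,v=cc[i]; print(n,cc[i],q[i,4],np.round((T@np.append(float(np.median(c['range_z'][lab==i]))*(Ki@[u,v,1]),1))[:3],3))
for u in(255,285,310): # handle scan
    print(u,[(v,*np.round((T@np.append(float(c['range_z'][v,u])*(Ki@[u,v,1]),1))[:3],3).tolist()) for v in range(0,80,6)])
```

```text
t 21.52 tcp [0.5976 0.1791 0.1213] xaxis yaw -174.06 z [-0.001 -0.    -1.   ] F [-0.1 -0.4 -1.1] grip 0.0854 0.0 q [0.29 0.53 0.21 1.25 0.   0.19]
blue [297.92775665 241.63117871] 263 [0.63  0.197 0.038]
red [267.47619048 161.85714286] 336 [0.562 0.163 0.038]
255 [(0, 0.455, 0.147, 0.067), (6, 0.458, 0.147, 0.066), (12, 0.461, 0.147, 0.065), (18, 0.446, 0.14, -0.0), (24, 0.451, 0.14, 0.001), (30, 0.455, 0.141, 0.0), (36, 0.459, 0.141, -0.0), (42, 0.464, 0.141, -0.0), (48, 0.469, 0.142, -0.0), (54, 0.473, 0.142, -0.001), (60, 0.494, 0.152, 0.086), (66, 0.497, 0.152, 0.087), (72, 0.501, 0.152, 0.087), (78, 0.504, 0.152, 0.086)]
285 [(0, 0.453, 0.166, 0.066), (6, 0.456, 0.166, 0.066), (12, 0.459, 0.167, 0.065), (18, 0.444, 0.165, 0.002), (24, 0.448, 0.166, 0.0), (30, 0.452, 0.166, -0.003), (36, 0.457, 0.167, -0.0), (42, 0.461, 0.167, -0.001), (48, 0.466, 0.168, 0.001), (54, 0.471, 0.168, -0.001), (60, 0.492, 0.17, 0.087), (66, 0.495, 0.17, 0.087), (72, 0.499, 0.171, 0.087), (78, 0.502, 0.171, 0.087)]
310 [(0, 0.451, 0.182, 0.066), (6, 0.454, 0.182, 0.066), (12, 0.457, 0.183, 0.064), (18, 0.441, 0.187, -0.001), (24, 0.445, 0.187, 0.0), (30, 0.45, 0.188, -0.0), (36, 0.454, 0.188, -0.0), (42, 0.459, 0.189, -0.001), (48, 0.464, 0.19, -0.0), (54, 0.469, 0.19, -0.0), (60, 0.49, 0.185, 0.086), (66, 0.494, 0.186, 0.088), (72, 0.497, 0.186, 0.086), (78, 0.501, 0.187, 0.087)]
```

The plate lies flat in the drawer (top face at 0.038 m = 22 + 16 mm). Next, shut the fingers and go in front of the handle.

Call:
send_rows:
  steps: "0 -0.01 -0.001 0 0 0 0;-1 -0.025 -0.002 0 0 0 0;-1 -0.03 -0.003 0 0 0 0;-1 -0.03 -0.003 0 0 0 0;-1 -0.03 -0.003 0 0 0 0"

```text
clock: 22.03
eef_pos: [0.4707, 0.1666, 0.1199]
tool_rot: [-0.052, 0.999, -0.0, -0.002]
ft_force: [-1.0, 1.0, 0.6]
grip_width: 0.0256
grasp_force: 0.0
```

Call:
send_rows:
  steps: "-1 -0.03 -0.003 0 0 0 0;-1 -0.02 -0.001 0 0 0 0;-1 -0.011 0 0 0 0 0;-1 0 0 0 0 0 0;-1 0 0 0 0 0 0"

```text
clock: 22.45
eef_pos: [0.4125, 0.1635, 0.1215]
tool_rot: [-0.052, 0.999, 0.0, 0.0]
ft_force: [0.4, 0.7, -0.1]
grip_width: 0.0002
grasp_force: 0.0
```

Call:
send_rows:
  steps: "-1 0 0 -0.02 0 0 0;-1 0 0 -0.02 0 0 0;-1 0 0 -0.02 0 0 0;-1 0 0 -0.02 0 0 0;-1 0 0 -0.018 0 0 0"

```text
clock: 22.87
eef_pos: [0.4139, 0.1635, 0.0222]
tool_rot: [-0.052, 0.999, 0.0, 0.0]
ft_force: [0.3, 0.3, -0.0]
grip_width: -0.0004
grasp_force: 0.0
```

Call:
send_rows:
  steps: "-1 0.004 0.0004 0 0 0 0;-1 0.006 0.0006 0 0 0 0;-1 0.006 0.0006 0 0 0 0;-1 0.006 0.0006 0 0 0 0;-1 0.006 0.0006 0 0 0 0"

```text
clock: 23.28
eef_pos: [0.4418, 0.1666, 0.0247]
tool_rot: [-0.052, 0.999, 0.0, 0.001]
ft_force: [-0.3, 0.8, 0.2]
grip_width: 0.0003
grasp_force: 0.6
```

Run:
```python
from m import *
o=st();c=snap('wrist','w13')
T=np.eye(4);T[:3,:3]=R.from_quat(o['tool_rot']).as_matrix();T[:3,3]=o['eef_pos'];T=T@c['T_tool_cam'];Ki=np.linalg.inv(c['camera_matrix'])
for u in(240,278,285,330):
    print(u,[(v,*np.round((T@np.append(float(c['range_z'][v,u])*(Ki@[u,v,1]),1))[:3],3).tolist()) for v in range(220,300,7)])
```

```text
t 23.28 tcp [0.4418 0.1666 0.0247] xaxis yaw -174.07 z [ 0.002  0.001 -1.   ] F [-0.3  0.8  0.2] grip 0.0003 0.6 q [ 0.36  0.35 -0.36  0.86  0.    0.26]
240 [(220, 0.44, 0.138, -0.001), (227, 0.445, 0.138, -0.0), (234, 0.45, 0.138, -0.0), (241, 0.455, 0.139, -0.001), (248, 0.461, 0.139, -0.002), (255, 0.465, 0.139, -0.001), (262, 0.471, 0.14, -0.001), (269, 0.477, 0.14, -0.001), (276, 0.482, 0.14, -0.001), (283, 0.487, 0.141, -0.001), (290, 0.436, 0.15, 0.09), (297, 0.431, 0.151, 0.103)]
278 [(220, 0.437, 0.163, 0.0), (227, 0.442, 0.164, -0.0), (234, 0.447, 0.164, -0.0), (241, 0.452, 0.165, -0.001), (248, 0.431, 0.164, 0.06), (255, 0.43, 0.164, 0.069), (262, 0.431, 0.164, 0.074), (269, 0.431, 0.164, 0.081), (276, 0.432, 0.164, 0.085), (283, 0.43, 0.164, 0.094), (290, 0.433, 0.164, 0.094), (297, 0.434, 0.164, 0.096)]
285 [(220, 0.436, 0.168, 0.001), (227, 0.441, 0.169, -0.001), (234, 0.447, 0.169, -0.001), (241, 0.452, 0.17, -0.001), (248, 0.43, 0.167, 0.061), (255, 0.431, 0.167, 0.067), (262, 0.431, 0.167, 0.075), (269, 0.431, 0.167, 0.081), (276, 0.431, 0.167, 0.086), (283, 0.434, 0.167, 0.087), (290, 0.437, 0.167, 0.087), (297, 0.441, 0.168, 0.086)]
330 [(220, 0.433, 0.198, 0.0), (227, 0.438, 0.199, -0.001), (234, 0.443, 0.2, -0.0), (241, 0.449, 0.201, -0.001), (248, 0.453, 0.201, 0.0), (255, 0.459, 0.202, -0.001), (262, 0.464, 0.203, -0.0), (269, 0.469, 0.204, -0.0), (276, 0.475, 0.205, -0.001), (283, 0.481, 0.205, -0.001), (290, 0.433, 0.184, 0.091), (297, 0.433, 0.183, 0.096)]
```

Call:
send_rows:
  steps: "-1 -0.004 0 0 0 0 0;-1 0 0 -0.004 0 0 0;-1 0 0 -0.004 0 0 0;-1 0.006 0.0006 0 0 0 0;-1 0.008 0.0008 0 0 0 0"

```text
clock: 23.75
eef_pos: [0.4485, 0.1671, 0.015]
tool_rot: [-0.052, 0.999, -0.0, -0.002]
ft_force: [-1.8, -0.2, -0.1]
grip_width: 0.0
grasp_force: 0.7
```

Call:
send_rows:
  steps: "-1 0.01 0.001 0 0 0 0;-1 0.011 0.0011 0 0 0 0;-1 0.011 0.0012 0 0 0 0;-1 0.011 0.0011 0 0 0 0;-1 0.011 0.0012 0 0 0 0"

```text
clock: 24.17
eef_pos: [0.5044, 0.1732, 0.0152]
tool_rot: [-0.052, 0.999, 0.0, -0.001]
ft_force: [-1.1, 0.8, 0.3]
grip_width: -0.0
grasp_force: 0.8
```

Call:
send_rows:
  steps: "-1 0.011 0.0011 0 0 0 0;-1 0.011 0.0011 0 0 0 0;-1 0.011 0.0012 0 0 0 0;-1 0.011 0.0011 0 0 0 0;-1 0.011 0.0012 0 0 0 0"

```text
clock: 24.58
eef_pos: [0.5595, 0.1792, 0.0152]
tool_rot: [-0.052, 0.999, 0.0, -0.001]
ft_force: [-1.8, 1.7, 0.0]
grip_width: 0.0001
grasp_force: 0.8
```

Call:
send_rows:
  steps: "-1 0.011 0.0011 0 0 0 0;-1 0.011 0.0011 0 0 0 0;-1 0.011 0.0012 0 0 0 0;-1 0.01 0.0011 0 0 0 0;-1 0.008 0.0008 0 0 0 0"

```text
clock: 25.0
eef_pos: [0.611, 0.1844, 0.0152]
tool_rot: [-0.052, 0.999, 0.0, -0.0]
ft_force: [-1.6, 1.4, -0.0]
grip_width: -0.0001
grasp_force: 0.7
```

Run:
```python
from m import *
st();t=snap('top','t14');s=snap('scene','s14')
a=t['frame'][95:275,145:345];b=s['frame'][160:400,230:530]
cv2.imwrite('pics/m14.png',np.hstack([cv2.resize(a,(400,360)),cv2.resize(b,(400,360))])[:,:,::-1])
```

```text
t 25.0 tcp [0.611  0.1844 0.0152] xaxis yaw -174.05 z [-0.  0. -1.] F [-1.6  1.4 -0. ] grip -0.0001 0.7 q [0.29 0.64 0.12 1.04 0.   0.19]
```

Force is a steady 1.6 N, so the drawer is moving with the finger. Push on gently to the stop.

Call:
send_rows:
  steps: "-1 0.007 0.0008 0 0 0 0;-1 0.007 0.0007 0 0 0 0;-1 0.007 0.0007 0 0 0 0;-1 0.006 0.0006 0 0 0 0;-1 0.005 0.0005 0 0 0 0"

```text
clock: 25.52
eef_pos: [0.6375, 0.1869, 0.0151]
tool_rot: [-0.052, 0.999, -0.0, -0.005]
ft_force: [-23.4, -2.3, 16.1]
grip_width: 0.0
grasp_force: 11.8
```

Call:
send_rows:
  steps: "-1 0.003 0.0003 0 0 0 0;-1 0.002 0.0002 0 0 0 0;-1 0.002 0.0002 0 0 0 0;-1 0.001 0.0001 0 0 0 0;-1 0.001 0.0001 0 0 0 0"

```text
clock: 25.93
eef_pos: [0.6369, 0.1868, 0.0151]
tool_rot: [-0.053, 0.999, -0.001, -0.014]
ft_force: [-37.0, -4.4, 24.6]
grip_width: 0.0005
grasp_force: 18.8
```

Back off at once, then see where the drawer stands.

Call:
send_rows:
  steps: "-1 -0.012 -0.001 0 0 0 0;-1 -0.01 -0.001 0 0 0 0;-1 -0.01 -0.001 0 0 0 0;-1 0 0 0 0 0 0;-1 0 0 0 0 0 0"

```text
clock: 26.35
eef_pos: [0.6198, 0.1854, 0.0161]
tool_rot: [-0.052, 0.999, 0.0, 0.001]
ft_force: [0.8, -0.1, -0.5]
grip_width: 0.0001
grasp_force: 0.0
```

Run:
```python
from m import *
o=st();c=snap('wrist','w15');s=snap('scene','s15');t=snap('top','t15')
T=np.eye(4);T[:3,:3]=R.from_quat(o['tool_rot']).as_matrix();T[:3,3]=o['eef_pos'];T=T@c['T_tool_cam'];Ki=np.linalg.inv(c['camera_matrix'])
def cloud(c,E):
    V,U=np.mgrid[0:420,0:560]; z=c['range_z']; p=np.stack([U*z,V*z,z],-1)@np.linalg.inv(c['camera_matrix']).T
    return p@E[:3,:3].T+E[:3,3]
ax=np.array([.9945,.1045]);ay=np.array([-.1045,.9945])
for n,P in(('scene',cloud(s,np.linalg.inv(s['extrinsics']))),('top',cloud(t,np.linalg.inv(t['extrinsics'])))):
    q=P.reshape(-1,3); q=q[(t if n=='top' else s)['range_z'].ravel()>0]
    a=(q[:,:2]-[.4553,.1639])@ax; l=(q[:,:2]-[.4553,.1639])@ay
    for nm,zl,zh in(('cabtop',.095,.106),('front',.082,.092),('bar',.060,.071),('z75',.072,.081)):
        for ll,lh in((-.1,-.06),(-.05,-.03),(.03,.05),(.06,.1)):
            m=(q[:,2]>zl)&(q[:,2]<zh)&(l>ll)&(l<lh)&(a>.05)&(a<.35)
            if m.sum()>1: print(n,nm,ll,m.sum(),np.round(np.percentile(a[m],[0,10,50,90]),4))
```

```text
t 26.35 tcp [0.6198 0.1854 0.0161] xaxis yaw -174.05 z [ 0.001  0.    -1.   ] F [ 0.8 -0.1 -0.5] grip 0.0001 0.0 q [ 0.29  0.66  0.14  1.06 -0.    0.19]
scene cabtop -0.1 440 [0.2496 0.2604 0.3025 0.3409]
scene cabtop -0.05 228 [0.176  0.2599 0.3014 0.3399]
scene cabtop 0.03 216 [0.1725 0.2562 0.3006 0.3416]
scene cabtop 0.06 410 [0.2487 0.2599 0.3004 0.3387]
scene front -0.1 31 [0.2357 0.2368 0.2397 0.2429]
scene front -0.05 16 [0.2353 0.2372 0.24   0.2436]
scene front 0.03 14 [0.2351 0.2362 0.2391 0.2425]
scene front 0.06 31 [0.2354 0.2362 0.2388 0.2414]
scene bar -0.05 35 [0.195  0.198  0.2051 0.2194]
scene bar 0.03 25 [0.1952 0.1975 0.2023 0.2113]
scene bar 0.06 4 [0.1972 0.1975 0.1994 0.2035]
top cabtop -0.1 385 [0.2368 0.2599 0.2989 0.3397]
top cabtop -0.05 195 [0.1552 0.261  0.3007 0.3412]
top cabtop 0.03 106 [0.296  0.3026 0.324  0.3451]
top cabtop 0.06 243 [0.2868 0.2951 0.3197 0.3443]
top front -0.1 68 [0.2354 0.2375 0.2446 0.2512]
top front -0.05 31 [0.2361 0.2368 0.2421 0.249 ]
top front 0.06 2 [0.2988 0.3021 0.3156 0.3292]
top bar -0.1 12 [0.2362 0.2363 0.2369 0.2377]
top bar -0.05 42 [0.1955 0.1976 0.2104 0.23  ]
top z75 -0.1 8 [0.2357 0.2361 0.2366 0.2537]
top z75 -0.05 8 [0.1998 0.2022 0.236  0.2502]
```

Run:
```python
from m import *
ax=np.array([.9945,.1045]);ay=np.array([-.1045,.9945])
for f in('t0','t15','s0','s15'):
    c=np.load(f'pics/{f}.npz');E=np.linalg.inv(c['extrinsics']);z=c['range_z']
    V,U=np.mgrid[0:420,0:560];P=(np.stack([U*z,V*z,z],-1)@np.linalg.inv(c['camera_matrix']).T)@E[:3,:3].T+E[:3,3]
    q=P[z>0];d=q[:,:2]-[.4553,.1639];a=d@ax;l=d@ay
    m=(q[:,2]>.09)&(q[:,2]<.11)&(a>.2)&(a<.6)&(abs(l)<.15)
    for lo in(-.09,.06): 
        k=m&(l>lo)&(l<lo+.03); print(f,'top a',np.round(np.percentile(a[k],[0,1,3,97,99,100]),4))
    k=m&(a>.4)&(a<.5); print('  width',np.round(np.percentile(l[k],[0,1,99,100]),4))
s=cv2.imread('pics/s15.png')[150:390,230:520];cv2.imwrite('pics/m15.png',cv2.resize(s,None,fx=2.4,fy=2.4,interpolation=cv2.INTER_CUBIC))
```

```text
t0 top a [0.2514 0.2539 0.2592 0.5273 0.5336 0.5384]
t0 top a [0.2492 0.2519 0.2577 0.5267 0.5331 0.5353]
  width [-0.1052 -0.1029  0.1126  0.1154]
t15 top a [0.2349 0.2484 0.255  0.5268 0.5339 0.5367]
t15 top a [0.2869 0.2922 0.2963 0.5289 0.5332 0.5359]
  width [-0.1053 -0.1029  0.1129  0.116 ]
s0 top a [0.2494 0.2535 0.2608 0.5301 0.5345 0.5357]
s0 top a [0.2475 0.2524 0.2592 0.5287 0.5335 0.535 ]
  width [-0.1046 -0.103   0.114   0.1168]
s15 top a [0.2383 0.2535 0.2598 0.5301 0.5348 0.5355]
s15 top a [0.2376 0.252  0.2591 0.529  0.534  0.5345]
  width [-0.1045 -0.1032  0.1141  0.1176]
```

The cabinet top runs from 0.2495 to 0.536 m (286 mm), so its 300 mm includes the 15 mm overlay front. The front now stands at 0.2355, so the drawer is fully shut. Retract and check.

Call:
send_rows:
  steps: "-1 -0.02 -0.002 0 0 0 0;-1 -0.02 -0.002 0 0 0 0;-1 -0.01 0 0.02 0 0 0;-1 0 0 0.035 0 0 0;-1 0 0 0.035 0 0 0"

```text
clock: 26.92
eef_pos: [0.5674, 0.1808, 0.105]
tool_rot: [-0.052, 0.999, -0.001, -0.002]
ft_force: [1.7, -0.1, -0.1]
grip_width: 0.0001
grasp_force: 0.0
```

Call:
send_rows:
  steps: "-1 -0.02 0 0.035 0 0 0;-1 -0.03 0 0.02 0 0 0;-1 -0.03 0 0 0 0 0;-1 -0.02 0 0 0 0 0;-1 0 0 0 0 0 0"

```text
clock: 27.33
eef_pos: [0.4661, 0.1811, 0.1616]
tool_rot: [-0.052, 0.999, 0.0, -0.0]
ft_force: [-0.9, -0.5, 0.6]
grip_width: -0.0001
grasp_force: 0.0
```

Run:
```python
from m import *
st();s=snap('scene','s16');t=snap('top','t16')
cv2.imwrite('pics/m16.png',np.hstack([cv2.resize(x['frame'],(400,300)) for x in(t,s)])[:,:,::-1])
```

```text
t 27.33 tcp [0.4661 0.1811 0.1616] xaxis yaw -173.99 z [-0.001  0.    -1.   ] F [-0.9 -0.5  0.6] grip -0.0001 0.0 q [ 0.37  0.27 -0.08  1.23  0.    0.27]
```

View pics/m16.png

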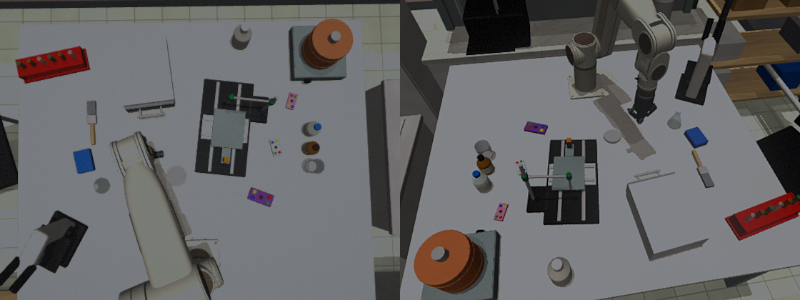

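The drawer is shut (front at 150,103 in the top view), the carrier is empty, the bystanders stand where they were, and the arm is clear.

```bash
python3 -c "from workcell import *;print(job_done())"
```

```text
the job is handed in; nothing more can be done
None
```

I held the blue spot and then the red under the pointer tip for over a second each (centred to about 1–2 mm by camera), laid the plate flat, spots up, in the drawer, pushed it fully shut, and handed the job in at about 27 s with the bystanders undisturbed.

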